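# Pin the doughnut filler's hopper and hold its portion lever at the third click

## Task

Lock the doughnut filler's hopper: take the locking pin (the one with the flat tab, standing in the wooden block) and put it down through both lugs of the filler until its collar rests on the upper lug, and let go of it. Then press the filler's spring-return portion lever down past the first two clicks to the third, at the bottom of its travel, and hold it there: finish while still holding it down, because it springs up as soon as it is let go. Leave the other things on the counter where they are.

Things in the scene. Friction and masses are not known exactly. Their poses are not given: they have to be found in the camera images.
- filler: Doughnut filler, a fixed steel machine; base plate 240 (x) by 400 (y, -190 to +210) by 14 mm. Origin on the counter, z up. Its covered hopper, 166 mm across, 307 mm high, stands at x +45, y +135 mm; the lugs are in the middle of the side that faces the robot (-x), the portion lever is at the -y end. At the lugs and lever nothing is higher than 175 mm.
- lug_hole (a point): Mouth of the upper lug's hole, on its axis at the lug's top face, 100 mm above the counter; in the filler's frame x -60, y -30 mm, axes as the filler's. The lugs are two steel plates 50 x 50 x 10 mm, one above the other with a 20 mm gap, each with a vertical through hole of 14 mm diameter on one axis; 46 mm free below the lower lug.
- pin: Steel locking pin, 80 g, upright in one hole of the block. Origin on its axis at the underside of its collar (26 mm across, 6 thick), which rests on the block's top, 75 mm above the counter. Below it a 9 mm round shaft, tapered tip, 60 mm long; above it a flat tab to grip, 6 to 46 mm above the origin, 30 mm wide along its x, 12 thick along its y. z up. When home, its origin is at lug_hole.
- block: Fixed wooden parking block, 220 (x) by 50 (y) by 75 mm high, origin at the centre of its underside; three vertical 14 mm holes in its top at x -75, 0 and +75 mm, which hold the pin, the ball-headed rod and the spare nozzle in any order.
- lever (a joint): Portion lever on its dial, rad. 0 = up (rest), clicks (slight unevenness) at 0.25, 0.50 and 0.75, solid stop at 0.80. A spring returns it to 0 from anywhere: pressing the bar takes 2 to 9 N, rising and dipping at each click, about 8 N to hold at the third. It swings down about an axis along the filler's y; the arm is 100 mm long.
- dial_axis (a point): Centre of the dial, on the lever's axis of turning (fixed, 120 mm above the counter; in the filler's frame x +40, y -150 mm). Axes as the filler's. The lever points from here to the filler's -x: at joint value q it makes the angle 0.375 - q above the level.
- bar (a point): Centre of the black round cross bar at the lever's end (moves with the lever): 24 mm diameter, 50 mm long along the filler's y, 100 mm from the dial's axis. About 157 mm above the counter at rest and 83 mm at the third click; press on its top.
- rod: Steel rod with a collar like the pin's and a 26 mm ball on top (55 mm above the block), in another hole of the block; leave alone.
- nozzle: Spare steel nozzle with a collar like the pin's and a cone on top (40 mm above the block), in another hole of the block; leave alone.
- jar: Amber glass jar, 70 mm across, 100 mm high, origin at the underside; leave alone.
- mug: White mug, 80 mm across, 90 mm high, origin at the underside; leave alone.
- bowl: Wooden bowl, 130 mm across, 55 mm high, origin at the underside; leave alone.
- bottle: Green glass bottle, 60 mm across, 190 mm high, origin at the underside; leave alone.
- saucer: White saucer, 120 mm across, 16 mm high, origin at the underside; leave alone.

How it is judged:
On the way, in this order (a step that is already met when the one before it is completed fails the run):
1. the locking pin is home in both lugs, its collar on the upper lug, and let go of (horizontal distance between pin and lug_hole below 0.005 m and z of pin in the frame of lug_hole between -0.004 and 0.004 m and angle between pin's own z axis and vertical below 0.12 rad and contact force between the fingers and pin below 0.2 N), for 0.2 s.
2. the robot holds the portion lever down at the third click (value of joint lever above 0.66 rad and contact force between any of the fingers, the arm and lever above 2 N), for 0.5 s.
At the end, for the whole second after the job is handed in: The pin is upright (within 0.12 rad) in both lugs with its collar on the upper lug (origin within 5 mm sideways and 4 mm in height of lug_hole), and the robot still holds the portion lever beyond 0.66 rad, pressing on it with more than 2 N (all of step 2 and horizontal distance between pin and lug_hole below 0.005 m and z of pin in the frame of lug_hole between -0.004 and 0.004 m and angle between pin's own z axis and vertical below 0.12 rad); the arm keeps its last pose, push and grip.
It fails at once if the ball-headed rod or spare nozzle was shifted by more than 30 mm (distance of any of rod, nozzle from where it was at the start of the episode above 0.03 m).
It fails at once if the jar, mug, bowl, bottle or saucer was shifted by more than 30 mm (distance of any of jar, mug, bowl, bottle, saucer from where it was at the start of the episode above 0.03 m).
It also fails if it takes over 61 s, if anything falls off the work surface, if the arm or the gripper's body presses on something with over 40 N, if the wrist force passes 120 N, or if a joint passes its speed limit or range.

## Robot

A 6-joint arm with a two-finger parallel gripper is mounted at the origin on the work surface. World frame = base frame: x ahead of the robot, y to its left, z up, the work surface at z = 0. Lengths are in m, angles in rad, forces in N, time in s.
With the tool pointing down it reaches from about 0.375 to 0.75 m from the base axis. Payload 9 kg.
Tool frame: the origin (TCP) lies midway between the tips of the shut fingers; the grasp point (between the pads) lies 19 mm behind it (tcp_to_grasp is the distance from the TCP to the grasp point, in m); z points along the fingers, y is the line along which they close (so a half turn about z gives the same grasp; the last joint's range is limited). The gripper opens to 85 mm and grips with 20 to 120 N. Pads are 22 mm wide; open, the fingers measure 114 mm over their backs; the gripper's body (76 mm by 85 mm) begins 54 mm behind the grasp point. The pads swing forward as they close: fully open they stand 13 mm farther back than shut.
Start: joints at [-1.358, 0.104, 0.097, 1.564, 0, 1.353], TCP at [0.251, -0.545, 0.231] pointing down, gripper open.
Joint ranges: [-2.99, 2.99], [-0.84, 1.86], [-1.1, 1.16], [-1.84, 2.11], [-1.51, 1.56], [-3.14, 3.14]. Speed limits (rad/s): [2.22, 2.22, 2.57, 3.14, 3.14, 3.14].

## Interface

Orientations are given as a unit quaternion [x, y, z, w].
In Python, from plant import * gives the robot as it stands. The module is installed in compiled form; this text tells all that it offers.
- The arm moves only by the tool move_arm, never from a script. Its argument "deltas" is a list of rows, each an object with "delta_rot": the turn, a rotation vector about the tool's x, y, z in rad, a list of three; "travel": the shift along the tool's x, y, z in mm, a list of three; "jaw": the closure, from -1 (fully open) to 1 (shut). In form: [{"delta_rot": [wx, wy, wz], "travel": [tx, ty, tz], "jaw": jaw}, ...]. A call has 1 to 10 rows; each row shifts and turns the commanded pose from where the row before left it, along the tool's axes as they then stand; what a row does not reach is not made up. A row lasts 1/12 s, in which the tool goes at most 41.7 mm and 7.16 degrees, less where a joint would pass 70% of its speed; a pose out of reach is approached as far as the arm can. A call is refused whole if a number of a shift passes 41.7 or a number of a turn 0.125, either way. A call with a gripper value outside its range is refused whole. The fingers move at their own pace and stop on an object; "squeeze" is the grip in N (left out, the last holds). Time passes only in rows, so rows that do not move let the fingers close. It gives the time, the measured TCP pose, the force, the opening and the grip force at its end, in the units of the state.
- sense(): the state, without advancing time (a new reading comes with each control period).
- capture(name): name is "side" or "top" or "wrist"; returns (picture, depth): 384x512x3 uint8, red, green, blue; 384x512 float32, m along the optical axis (not along the pixel's ray), 0 where there is no reading.
- calibration(name): a dict with "fx", "fy", "cx", "cy" (pixels), "R" (3x3) and "t" (3): a world point X has camera coordinates R X + t. Camera axes: x right, y down, z forward; pixel columns grow to the right and rows downward; lengths in m; the calibration is good to about 2 mm. A picture is of the moment at which its call begins: read the wrist's pose just before it. calibration takes no time and is no camera call; for the wrist camera it gives the pose at the moment of the call.
- finish_job(): hands the job in; it is judged then, once.
The state is a dict: "time_s": time; "q": joint angles; "joint_vel": joint speeds; "effort": joint torques, N m; "tcp_pos": TCP position; "tool_rot": TCP orientation; "contact_force": force on the tool from outside, world axes, zero at the start; "wrist_torque": the same for the moment, N m; "opening": finger opening in m; "gripper_force": force on a finger pad.
Only numpy, scipy, OpenCV 4.12 (cv2) and the standard library are available. Lean on these libraries where they do the work, as an engineer would, in place of code of your own. Each camera call takes 0.05 s, during which the arm holds its last target. There are 200 camera calls.

## Working session

There is one attempt and no reset: what is moved stays moved. The work goes in short steps, Python scripts to look and compute and a tool call to move; the robot and the scene stay as the last step left them, time stands still between calls to the robot, and variables do not carry over. Pictures are saved under pics/ and viewed, at most 10 in all, crops included, and the job is handed in when it is done.

Besides the shell and the picture viewer there is one more tool, called after "Emit:" by a JSON object that holds its "api" and its "payload". move_arm: Moves the arm, as the interface text tells. Its arguments: {"type":"object","properties":{"deltas":{"type":"array","items":{"type":"object","properties":{"delta_rot":{"type":"array","items":{"type":"number"}},"travel":{"type":"array","items":{"type":"number"}},"jaw":{"type":"number"}}}},"squeeze":{"type":"number"}},"required":["deltas"]}

```bash
mkdir -p pics
cat > h.py <<'E'
from plant import *
import numpy as np, cv2
def save(n,f):
    p,d=capture(n); cv2.imwrite(f'pics/{f}.png',p[:,:,::-1]); np.save(f'{f}.npy',d); return p,d
def pts(n,d,c=None):
    c=c or calibration(n); v,u=np.mgrid[:d.shape[0],:d.shape[1]]
    X=np.stack([(u-c['cx'])/c['fx']*d,(v-c['cy'])/c['fy']*d,d],-1)
    return (X-np.array(c['t']).ravel())@np.array(c['R'])
E
python3 - <<'E'
from h import *
print(sense())
for n in ['side','top']:
    p,d=save(n,n+'0'); P=pts(n,d); np.save(n+'P.npy',P); c=calibration(n); print(n,c)
E
```

```text
{'time_s': 0.0, 'q': array([-1.35769016e+00,  1.04705122e-01,  9.64297851e-02,  1.56389478e+00,
       -3.62905059e-06,  1.35310689e+00]), 'joint_vel': array([ 0.00132282, -0.00015252, -0.00025171,  0.00028102,  0.00058434,
       -0.00048285]), 'effort': array([-1.93096217e-03, -5.56930554e+01,  5.03651547e+01,  1.69985153e-02,
       -3.75055106e-04,  4.14768763e-06]), 'tcp_pos': array([ 0.25049466, -0.54482729,  0.23049719]), 'tool_rot': array([ 9.76891216e-01,  2.13736008e-01, -2.40411471e-07, -6.86896593e-04]), 'contact_force': array([0.24459617, 0.2147657 , 0.2161936 ]), 'wrist_torque': array([0.0026946 , 0.02382823, 0.0150325 ]), 'gripper_force': 0.0, 'opening': 0.08473736694014274}
side {'fx': 424.8716170003657, 'fy': 424.8716170003657, 'cx': 257.53424882566827, 'cy': 189.63419430976091, 'R': array([[-0.98766503, -0.15654197, -0.00352206],
       [-0.10880568,  0.70231224, -0.70350469],
       [ 0.1126016 , -0.69444376, -0.71068189]]), 't': array([0.51232637, 0.14438118, 1.31180583])}
top {'fx': 441.7972142323366, 'fy': 441.7972142323366, 'cx': 256.99238452544915, 'cy': 188.51531567132812, 'R': array([[-0.01943115, -0.99980556,  0.00335812],
       [-0.97717888,  0.01828058, -0.21162998],
       [ 0.21152744, -0.00739369, -0.97734409]]), 't': array([1.62150115e-03, 5.50148395e-01, 1.69403836e+00])}
```

View pics/side0.png

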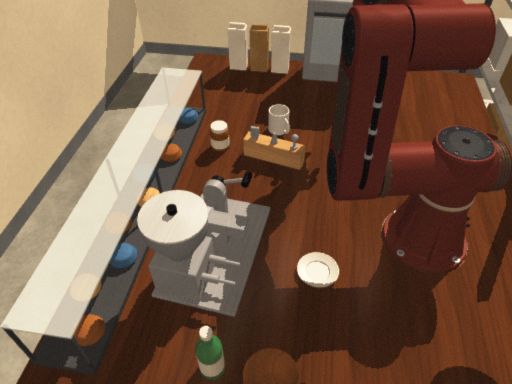

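View pics/top0.png

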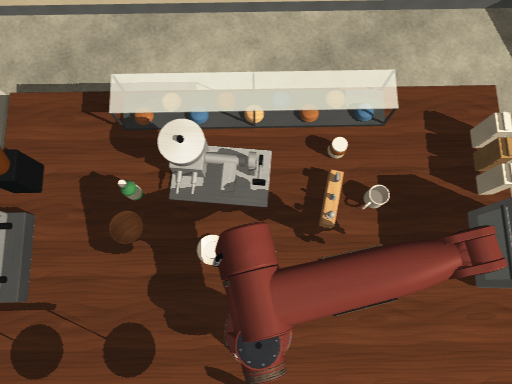

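Run:
```python
from h import *
a=cv2.imread('pics/top0.png'); s=cv2.imread('pics/side0.png')
A=cv2.resize(a[140:215,160:290],(780,450),interpolation=cv2.INTER_CUBIC)
cv2.imwrite('pics/ct.png',A)
B=cv2.resize(s[115:315,140:310],None,fx=3,fy=3,interpolation=cv2.INTER_CUBIC); cv2.imwrite('pics/cs.png',B)
for n,im in(('top',a),('side',s)):
    P=np.load(n+'P.npy'); hsv=cv2.cvtColor(im,cv2.COLOR_BGR2HSV)
    m=(abs(P[...,2]-.075)<.008)&(hsv[...,0]>8)&(hsv[...,0]<25)&(hsv[...,1]>90)&(P[...,0]>.3)&(P[...,1]<-.1)&(P[...,1]>-.5)
    q=P[m][:,:2]; r=cv2.minAreaRect((q*1000).astype(np.float32)); print(n,'block',m.sum(),r,np.median(P[m][:,2]))
    m=(abs(P[...,2]-.014)<.005)&(hsv[...,1]<60)&(P[...,0]>.4)&(P[...,0]<.85)&(P[...,1]>-.15)&(P[...,1]<.5)
    m=cv2.morphologyEx(m.astype(np.uint8),cv2.MORPH_OPEN,np.ones((3,3)))>0
    q=P[m][:,:2]; r=cv2.minAreaRect((q*1000).astype(np.float32)); print(n,'plate',m.sum(),r,cv2.boxPoints(r).round())
    # things above block
    m=(P[...,2]>.085)&(P[...,2]<.14)&(P[...,0]>.35)&(P[...,0]<.65)&(P[...,1]<-.12)&(P[...,1]>-.32)
    k,l,st,ce=cv2.connectedComponentsWithStats(m.astype(np.uint8))
    for i in range(1,k):
        if st[i,4]>5: Q=P[l==i]; print(st[i],ce[i].round(1),Q.mean(0).round(4),Q.max(0).round(3),Q.min(0).round(3))
```

```text
top block 607 ((638.963623046875, -300.95623779296875), (480.8311462402344, 141.10935974121094), 5.760303497314453) 0.07530316505551593
top plate 767 ((621.61181640625, 139.60218811035156), (395.30487060546875, 237.783203125), 84.60770416259766) [[485. -46.]
 [721. -68.]
 [759. 325.]
 [522. 348.]]
[333 173   5   9  27] [335.8 177.2] [ 0.5773 -0.314   0.1132] [ 0.594 -0.308  0.13 ] [ 0.565 -0.319  0.086]
[330 194   6   6  27] [332.3 196.3] [ 0.5049 -0.2983  0.1007] [ 0.516 -0.291  0.119] [ 0.496 -0.31   0.085]
[326 211   8   8  43] [329.9 214.1] [ 0.4325 -0.2818  0.1205] [ 0.445 -0.271  0.137] [ 0.42  -0.294  0.085]
side block 590 ((572.5341186523438, -307.2117614746094), (66.14107513427734, 354.5885009765625), 80.34992218017578) 0.07244863566516287
side plate 3403 ((662.4742431640625, 112.54737854003906), (521.9649658203125, 353.24127197265625), 89.96265411376953) [[ 486. -148.]
 [ 839. -149.]
 [ 839.  373.]
 [ 486.  374.]]
[250 126   9  10  76] [254.3 130.7] [ 0.5793 -0.3106  0.1047] [ 0.595 -0.303  0.121] [ 0.565 -0.318  0.087]
[271 132   6  10  40] [273.8 137.1] [ 0.5066 -0.2929  0.0984] [ 0.516 -0.287  0.114] [ 0.498 -0.304  0.085]
[291 134   7  11  53] [294.1 138.1] [ 0.4341 -0.276   0.1161] [ 0.445 -0.267  0.131] [ 0.424 -0.289  0.088]
```

View pics/ct.png

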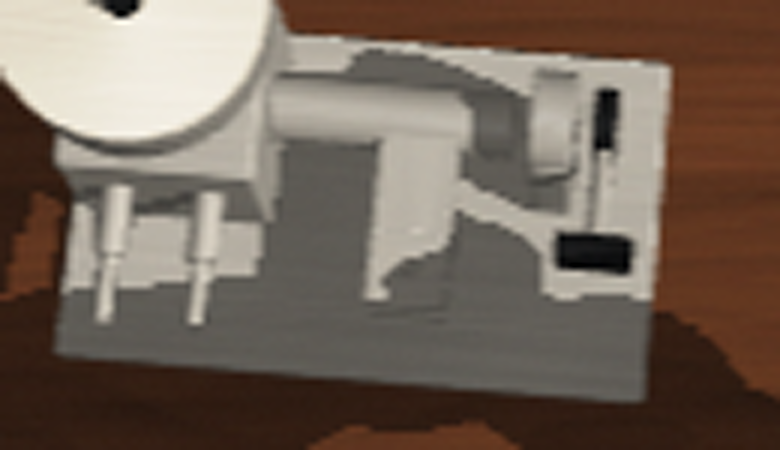

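View pics/cs.png

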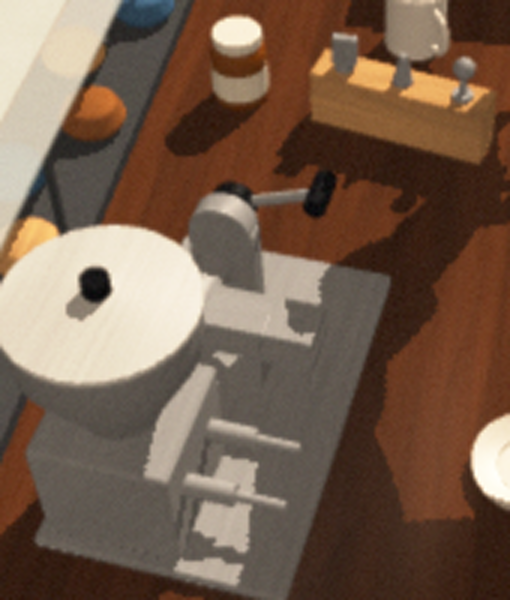

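Side view: the block's tab pin stands at about (254,131), the nozzle at (274,137) and the ball rod at (294,138). Top view: the filler plate is at about (220,175), with the upper lug at about (228,185) and the bar at about (259,182). Next I move above the pin for a wrist view.

Emit:
{"api": "move_arm", "payload": {"deltas": [{"travel":[39,-7,-3],"jaw":-1},{"travel":[39,-7,-3],"jaw":-1},{"travel":[39,-7,-3],"jaw":-1},{"travel":[39,-7,-3],"jaw":-1},{"travel":[39,-7,-3],"jaw":-1},{"travel":[39,-7,-3],"jaw":-1},{"travel":[39,-7,-3],"jaw":-1},{"travel":[39,-7,-3],"jaw":-1},{"travel":[39,-7,-3],"jaw":-1},{"travel":[39,-7,-3],"jaw":-1}]}}

```text
invalid input at $.deltas[0]: expected keys delta_rot, travel, jaw
```

Emit:
{"api": "move_arm", "payload": {"deltas": [{"delta_rot":[0,0,0.11],"jaw":-1},{"delta_rot":[0,0,0.11],"jaw":-1},{"delta_rot":[0,0,0.11],"jaw":-1},{"delta_rot":[0,0,0.11],"jaw":-1},{"delta_rot":[0,0,0.11],"jaw":-1},{"delta_rot":[0,0,0.11],"jaw":-1},{"jaw":-1},{"jaw":-1}]}}

```text
invalid input at $.deltas[0]: expected keys delta_rot, travel, jaw
```

Run:
```python
from h import *
s=sense();print(s['time_s'],s['tcp_pos'],s['tool_rot'],s['contact_force'])
c=calibration('wrist');p,d=save('wrist','w1');P=pts('wrist',d,c);np.save('w1P.npy',P);print(c)
P=np.load('sideP.npy')
for nm,z,b in(('jar',.1,(.5,.75,-.45,-.3)),('mug',.09,(.35,.65,-.6,-.36))):
    m=(abs(P[...,2]-z)<.012)&(P[...,0]>b[0])&(P[...,0]<b[1])&(P[...,1]>b[2])&(P[...,1]<b[3])
    print(nm,m.sum(),P[m].min(0),P[m].max(0))
```

```text
0.1 [ 0.25050818 -0.54485707  0.23058813] [ 9.76891397e-01  2.13735382e-01  2.67388307e-06 -6.20573538e-04] [0.27308234 0.19692819 0.58240009]
{'fx': 271.3692754845854, 'fy': 271.3692754845854, 'cx': 255.68694225592782, 'cy': 188.8203763474212, 'R': array([[ 0.41808925, -0.90840526, -0.00112622],
       [-0.86861183, -0.40013683,  0.29223963],
       [-0.26592265, -0.121204  , -0.95634446]]), 't': array([-0.59856434, -0.03730271,  0.37919127])}
jar 213 [ 0.50358062 -0.44472982  0.08835808] [ 0.74609786 -0.30020998  0.11173522]
mug 110 [ 0.47397585 -0.51605128  0.07802738] [ 0.55030877 -0.42836329  0.09235479]
```

View pics/w1.png

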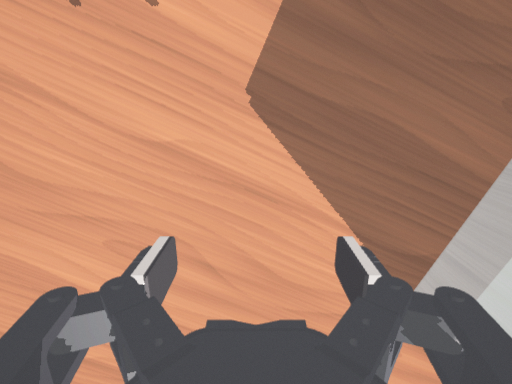

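The wrist view shows only the counter between the open fingers (pads at about (155,260) and (360,260)); image up is tool +x. I resend the moves with all three keys in each row.

Emit:
{"api": "move_arm", "payload": {"deltas": [{"travel":[34,-8,-4],"delta_rot":[0,0,0],"jaw":-1},{"travel":[34,-8,-4],"delta_rot":[0,0,0],"jaw":-1},{"travel":[34,-8,-4],"delta_rot":[0,0,0],"jaw":-1},{"travel":[34,-8,-4],"delta_rot":[0,0,0],"jaw":-1},{"travel":[34,-8,-4],"delta_rot":[0,0,0],"jaw":-1},{"travel":[34,-8,-4],"delta_rot":[0,0,0],"jaw":-1},{"travel":[34,-8,-4],"delta_rot":[0,0,0],"jaw":-1},{"travel":[34,-8,-4],"delta_rot":[0,0,0],"jaw":-1},{"travel":[34,-8,-4],"delta_rot":[0,0,0],"jaw":-1},{"travel":[34,-8,-4],"delta_rot":[0,0,0],"jaw":-1}]}}

```text
time_s: 0.98
tcp_pos: [0.5272, -0.3291, 0.2713]
tool_rot: [0.977, 0.214, -0.0, -0.0]
contact_force: [0.8, -1.2, 0.3]
opening: 0.0851
gripper_force: 0.0
```

Emit:
{"api": "move_arm", "payload": {"deltas": [{"delta_rot":[0,0,0.11],"travel":[0,0,0],"jaw":-1},{"delta_rot":[0,0,0.11],"travel":[0,0,0],"jaw":-1},{"delta_rot":[0,0,0.11],"travel":[0,0,0],"jaw":-1},{"delta_rot":[0,0,0.11],"travel":[0,0,0],"jaw":-1},{"delta_rot":[0,0,0.11],"travel":[0,0,0],"jaw":-1},{"delta_rot":[0,0,0.11],"travel":[0,0,0],"jaw":-1},{"delta_rot":[0,0,0],"travel":[0,0,0],"jaw":-1},{"delta_rot":[0,0,0],"travel":[0,0,0],"jaw":-1}]}}

```text
time_s: 1.65
tcp_pos: [0.526, -0.3305, 0.271]
tool_rot: [0.994, -0.113, -0.0, -0.0]
contact_force: [0.8, -0.4, -0.6]
opening: 0.0856
gripper_force: 0.0
```

Run:
```python
from h import *
s=sense();print(s['time_s'],s['tcp_pos'],s['tool_rot'],s['contact_force'])
c=calibration('wrist');p,d=save('wrist','w2');P=pts('wrist',d,c);np.save('w2P.npy',P)
m=(P[...,2]>.085)&(P[...,2]<.14)&(P[...,0]>.4)&(P[...,0]<.63)&(P[...,1]<-.25)&(P[...,1]>-.34)
k,l,st,ce=cv2.connectedComponentsWithStats(m.astype(np.uint8))
for i in range(1,k):
    if st[i,4]>20: 
        Q=P[l==i]; print(st[i],ce[i].round(1),Q.mean(0).round(4),Q.max(0).round(3),Q.min(0).round(3))
        T=Q[Q[:,2]>Q[:,2].max()-.006]; print(len(T),cv2.minAreaRect((T[:,:2]*1000).astype(np.float32)))
P=np.load('sideP.npy')
for nm,z,b in(('jar',.1,(.55,.7,-.42,-.3)),('mug',.09,(.35,.65,-.6,-.36))):
    m=(abs(P[...,2]-z)<.012)&(P[...,0]>b[0])&(P[...,0]<b[1])&(P[...,1]>b[2])&(P[...,1]<b[3])
    print(nm,m.sum(),np.percentile(P[m],[2,98],axis=0))
```

```text
1.65 [ 0.5260317  -0.33045803  0.27101743] [ 9.93633877e-01 -1.12657326e-01 -1.83127168e-04 -1.11379739e-04] [ 0.82237671 -0.35661225 -0.63000934]
[226 114  17  31 376] [234.5 129. ] [ 0.5809 -0.3187  0.1176] [ 0.596 -0.311  0.122] [ 0.566 -0.324  0.085]
322 ((580.4192504882812, -317.73883056640625), (11.922121047973633, 29.893299102783203), 86.14479064941406)
[229 180  17  20 246] [236.8 189.2] [ 0.511  -0.3026  0.1019] [ 0.518 -0.291  0.116] [ 0.499 -0.311  0.085]
76 ((507.7769775390625, -300.77947998046875), (10.794995307922363, 9.946991920471191), 72.36343383789062)
[226 239  22  26 382] [236.6 253. ] [ 0.4382 -0.2854  0.1217] [ 0.448 -0.271  0.13 ] [ 0.423 -0.297  0.085]
198 ((435.08172607421875, -284.08856201171875), (19.35280990600586, 19.060483932495117), 75.64703369140625)
jar 80 [[ 0.56589968 -0.35170731  0.08869087]
 [ 0.69949075 -0.3046799   0.11144165]]
mug 110 [[ 0.47529959 -0.51569495  0.07812734]
 [ 0.54845166 -0.43398625  0.09186057]]
```

View pics/w2.png

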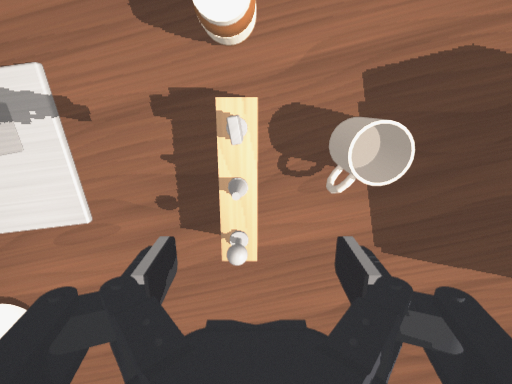

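The wrist view shows the tab pin at (235,129), nozzle at (237,188) and ball rod at (237,254), with the jar at (228,15) and the mug at (378,150). All are clear of the fingers. The tab's long side is at yaw about -0.068. I line up over it and go part of the way down.

Emit:
{"api": "move_arm", "payload": {"deltas": [{"travel":[0,0,0],"delta_rot":[0,0,-0.08],"jaw":-1},{"travel":[0,0,0],"delta_rot":[0,0,-0.08],"jaw":-1},{"travel":[26,-8,0],"delta_rot":[0,0,0],"jaw":-0.5},{"travel":[27,-9,20],"delta_rot":[0,0,0],"jaw":-0.5},{"travel":[0,0,30],"delta_rot":[0,0,0],"jaw":-0.3},{"travel":[0,0,30],"delta_rot":[0,0,0],"jaw":-0.3},{"travel":[0,0,30],"delta_rot":[0,0,0],"jaw":-0.3},{"travel":[0,0,20],"delta_rot":[0,0,0],"jaw":-0.3},{"travel":[0,0,0],"delta_rot":[0,0,0],"jaw":-0.3},{"travel":[0,0,0],"delta_rot":[0,0,0],"jaw":-0.3}]}}

```text
time_s: 2.53
tcp_pos: [0.5795, -0.3167, 0.1406]
tool_rot: [0.999, -0.034, -0.001, -0.001]
contact_force: [0.6, -0.1, 0.4]
opening: 0.0554
gripper_force: 0.0
```

Run:
```python
from h import *
s=sense();print(s['time_s'],s['tcp_pos'],s['tool_rot'],s['opening'])
c=calibration('wrist');p,d=save('wrist','w3');P=pts('wrist',d,c)
m=(P[...,2]>.116)&(P[...,2]<.126)&(abs(P[...,0]-.58)<.03)&(abs(P[...,1]+.317)<.02)
T=P[m];print(len(T),T[:,2].max(),cv2.minAreaRect((T[:,:2]*1000).astype(np.float32)))
```

```text
2.5333 [ 0.5794995  -0.31671121  0.14058869] [ 9.99434513e-01 -3.36069422e-02 -8.87604909e-04 -6.63759076e-04] 0.055420996346549886
793 0.12271705087806356 ((580.5481567382812, -317.7567443847656), (11.892316818237305, 30.08203125), 85.86737823486328)
```

Emit:
{"api": "move_arm", "payload": {"deltas": [{"travel":[1,1,26],"delta_rot":[0,0,0],"jaw":-0.3},{"travel":[0,0,26],"delta_rot":[0,0,0],"jaw":-0.3},{"travel":[0,0,0],"delta_rot":[0,0,0],"jaw":-0.3},{"travel":[0,0,0],"delta_rot":[0,0,0],"jaw":1},{"travel":[0,0,0],"delta_rot":[0,0,0],"jaw":1},{"travel":[0,0,0],"delta_rot":[0,0,0],"jaw":1},{"travel":[0,0,0],"delta_rot":[0,0,0],"jaw":1},{"travel":[0,0,0],"delta_rot":[0,0,0],"jaw":1},{"travel":[0,0,0],"delta_rot":[0,0,0],"jaw":1},{"travel":[0,0,0],"delta_rot":[0,0,0],"jaw":1}], "squeeze": 60}}

```text
time_s: 3.42
tcp_pos: [0.5822, -0.3192, 0.0921]
tool_rot: [0.999, -0.035, 0.002, 0.001]
contact_force: [0.4, 0.8, 6.7]
opening: 0.0111
gripper_force: 59.5
```

Emit:
{"api": "move_arm", "payload": {"deltas": [{"travel":[0,0,-20],"delta_rot":[0,0,0],"jaw":1},{"travel":[0,0,-30],"delta_rot":[0,0,0],"jaw":1},{"travel":[0,0,-35],"delta_rot":[0,0,0],"jaw":1},{"travel":[0,0,-35],"delta_rot":[0,0,0],"jaw":1},{"travel":[0,0,-35],"delta_rot":[0,0,0],"jaw":1},{"travel":[0,0,-35],"delta_rot":[0,0,0],"jaw":1},{"travel":[0,0,-10],"delta_rot":[0,0,0],"jaw":1},{"travel":[-20,0,0],"delta_rot":[0,0,0],"jaw":1},{"travel":[-30,0,0],"delta_rot":[0,0,0],"jaw":1},{"travel":[-20,0,0],"delta_rot":[0,0,0],"jaw":1}]}}

```text
time_s: 4.25
tcp_pos: [0.5101, -0.3134, 0.2905]
tool_rot: [0.999, -0.034, 0.0, 0.001]
contact_force: [-0.9, 0.4, -1.0]
opening: 0.0112
gripper_force: 59.1
```

Emit:
{"api": "move_arm", "payload": {"deltas": [{"travel":[-3,-40,0],"delta_rot":[0,0,0],"jaw":1},{"travel":[-3,-40,0],"delta_rot":[0,0,0],"jaw":1},{"travel":[-3,-40,0],"delta_rot":[0,0,0],"jaw":1},{"travel":[-3,-40,0],"delta_rot":[0,0,0],"jaw":1},{"travel":[-3,-40,0],"delta_rot":[0,0,0],"jaw":1},{"travel":[-3,-40,0],"delta_rot":[0,0,0],"jaw":1},{"travel":[-3,-40,0],"delta_rot":[0,0,0],"jaw":1},{"travel":[-3,-40,0],"delta_rot":[0,0,0],"jaw":1},{"travel":[-3,-40,0],"delta_rot":[0,0,0],"jaw":1},{"travel":[-3,-40,0],"delta_rot":[0,0,0],"jaw":1}]}}

```text
time_s: 5.08
tcp_pos: [0.5087, 0.0896, 0.2906]
tool_rot: [0.999, -0.035, 0.001, 0.0]
contact_force: [1.4, -0.4, -0.4]
opening: 0.0109
gripper_force: 59.1
```

Emit:
{"api": "move_arm", "payload": {"deltas": [{"travel":[-3,-20,0],"delta_rot":[0,0,0],"jaw":1},{"travel":[0,0,0],"delta_rot":[0,0,0],"jaw":1},{"travel":[0,0,0],"delta_rot":[0,0,0],"jaw":1},{"travel":[0,0,0],"delta_rot":[0,0,0],"jaw":1}]}}

```text
time_s: 5.42
tcp_pos: [0.5072, 0.1, 0.2897]
tool_rot: [1.0, -0.03, 0.0, -0.003]
contact_force: [-0.2, 0.7, -0.9]
opening: 0.0111
gripper_force: 59.1
```

Run:
```python
from h import *
s=sense();print(s['time_s'],s['tcp_pos'],s['tool_rot'],s['opening'],s['gripper_force'],s['contact_force'])
c=calibration('wrist');p,d=save('wrist','w4');P=pts('wrist',d,c);np.save('w4P.npy',P)
import pickle;pickle.dump(c,open('w4c.pkl','wb'))
```

```text
5.4167 [0.50715295 0.09999353 0.28972844] [ 9.99537252e-01 -3.03123014e-02  4.17217243e-04 -2.50457269e-03] 0.011074778527694859 59.13824021816254 [-0.19918309  0.65864727 -0.8625515 ]
```

View pics/w4.png

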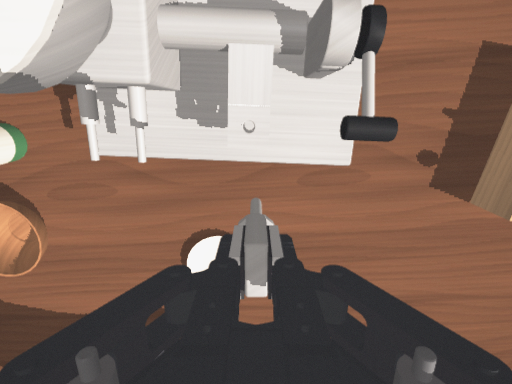

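The wrist view shows the lug hole at (249,126), the black bar at (368,128) and the held pin from about (257,270) to its tip at (257,203). Next I measure the hole and the pin axis.

Run:
```python
from h import *
import pickle
c=pickle.load(open('w4c.pkl','rb'));P=np.load('w4P.npy');im=cv2.imread('pics/w4.png')
R=np.array(c['R']);t=np.array(c['t']).ravel();C=-R.T@t;print('cam',C)
def ray(u,v,z):
    w=R.T@np.array([(u-c['cx'])/c['fx'],(v-c['cy'])/c['fy'],1]);return C+w*(z-C[2])/w[2]
g=cv2.cvtColor(im,cv2.COLOR_BGR2GRAY)
print(g[118:134,241:258])
b=g[119:133,242:257];m=(b<150);ys,xs=np.nonzero(m)
print(xs.mean()+242,ys.mean()+119,m.sum())
for u,v in((249,126),(xs.mean()+242,ys.mean()+119)):print(ray(u,v,.1))
# lug top
m=(abs(P[...,2]-.1)<.006)&(abs(P[...,0]-.56)<.08)&(abs(P[...,1]-.105)<.05)
T=P[m];print('lug',len(T),T.mean(0),cv2.minAreaRect((T[:,:2]*1000).astype(np.float32)))
# bar
d=(g<60)&(np.indices(g.shape)[0]<150)&(np.indices(g.shape)[0]>110)&(np.indices(g.shape)[1]>335)&(np.indices(g.shape)[1]<402)
print('bar',P[d].mean(0),P[d].min(0),P[d].max(0),np.argwhere(d).mean(0))
print('bar ray',ray(*np.argwhere(d).mean(0)[::-1],.157))
# pin: points below tcp
m=(abs(P[...,0]-.507)<.04)&(abs(P[...,1]-.1)<.03)&(P[...,2]>.15)&(P[...,2]<.33)
for z in np.arange(.2,.33,.01):
    k=m&(abs(P[...,2]-z)<.005)
    if k.sum()>3: Q=P[k];print(round(z,3),k.sum(),Q.mean(0).round(4),Q.min(0).round(3),Q.max(0).round(3))
for k in range(196,300,6): print(k,P[k,257].round(3),end=' ')
```

```text
cam [0.58184092 0.09599817 0.43201343]
[[229 230 230 229 230 231 231 230 230 230 229 229 229 230 229 229 229]
 [230 230 230 230 229 231 230 229 228 230 231 231 230 230 229 230 230]
 [229 230 229 230 231 228 225 223 218 215 219 229 230 230 230 230 230]
 [228 227 230 233 231 228 227 225 223 222 218 209 219 227 228 228 229]
 [230 231 235 215 226 228 227 227 227 227 225 214 199 223 227 227 227]
 [230 234 227 204 223 227 226 226 226 226 227 225 199 208 227 230 230]
 [198 234 188 193 222 224 225 225 225 225 225 226 219 187 226 231 231]
 [220 234 167 175 221 226 225 227 226 226 226 226 226 180 224 231 231]
 [232 234 169 168 222 227 227 227 227 226 227 227 227 178 215 229 231]
 [230 231 161 140 189 223 226 227 228 227 227 227 206 153 217 229 230]
 [230 233 176 138 143 206 225 228 227 228 228 207 155 149 221 229 229]
 [229 232 207 146 132 155 179 213 218 206 204 162 134 190 226 228 228]
 [228 228 222 188 140 135 141 160 164 154 154 156 155 217 227 228 228]
 [224 226 224 215 172 136 136 136 136 132 132 148 188 221 227 226 226]
 [225 226 225 224 211 184 164 148 148 146 167 203 219 224 225 225 2
[... 942 characters left out ...]
1004 0.291 ] [0.518 0.089 0.285] [0.521 0.113 0.295]
0.3 534 [0.518  0.1006 0.3004] [0.513 0.082 0.295] [0.521 0.12  0.305]
0.31 686 [0.5177 0.1006 0.3102] [0.513 0.082 0.305] [0.521 0.12  0.315]
0.32 1776 [0.5097 0.1009 0.3185] [0.49  0.082 0.315] [0.521 0.12  0.325]
196 [ 0.437  0.105 -0.001] 202 [0.51  0.1   0.231] 208 [0.51  0.1   0.243] 214 [0.52  0.1   0.281] 220 [0.52 0.1  0.29] 226 [0.52  0.1   0.298] 232 [0.52  0.1   0.306] 238 [0.52  0.1   0.312] 244 [0.52  0.1   0.317] 250 [0.517 0.1   0.318] 256 [0.514 0.1   0.319] 262 [0.511 0.1   0.319] 268 [0.507 0.1   0.318] 274 [0.504 0.101 0.318] 280 [0.501 0.101 0.319] 286 [0.497 0.101 0.318] 292 [0.494 0.101 0.318] 298 [0.235 0.116 0.001]
```

Emit:
{"api": "move_arm", "payload": {"deltas": [{"travel":[18,-4,0],"delta_rot":[0,0,0],"jaw":1},{"travel":[18,-4,0],"delta_rot":[0,0,0],"jaw":1},{"travel":[17,0,0],"delta_rot":[0,0,0],"jaw":1},{"travel":[0,0,25],"delta_rot":[0,0,0],"jaw":1},{"travel":[0,0,30],"delta_rot":[0,0,0],"jaw":1},{"travel":[0,0,30],"delta_rot":[0,0,0],"jaw":1},{"travel":[0,0,10],"delta_rot":[0,0,0],"jaw":1},{"travel":[0,0,0],"delta_rot":[0,0,0],"jaw":1},{"travel":[0,0,0],"delta_rot":[0,0,0],"jaw":1},{"travel":[0,0,0],"delta_rot":[0,0,0],"jaw":1}]}}

```text
time_s: 6.3
tcp_pos: [0.5611, 0.102, 0.1966]
tool_rot: [1.0, -0.027, 0.002, -0.004]
contact_force: [0.2, 1.0, 0.2]
opening: 0.011
gripper_force: 59.2
```

Run:
```python
from h import *
s=sense();print(s['time_s'],s['tcp_pos'],s['tool_rot'],s['opening'],s['gripper_force'],s['contact_force'])
c=calibration('wrist');p,d=save('wrist','w5');P=pts('wrist',d,c)
R=np.array(c['R']);t=np.array(c['t']).ravel()
def pj(X): q=R@np.array(X)+t; return (q[:2]/q[2]*c['fx']+[c['cx'],c['cy']]).round(1)
print('expected hole',pj((.5595,.1067,.1)))
T=s['tcp_pos']
m=(abs(P[...,0]-T[0])<.02)&(abs(P[...,1]-T[1])<.02)
for z in np.arange(.105,.2,.008):
    k=m&(abs(P[...,2]-z)<.004)
    if k.sum()>3: Q=P[k];print(round(z,3),k.sum(),Q.mean(0).round(4),np.percentile(Q,3,axis=0).round(4),np.percentile(Q,97,axis=0).round(4))
cv2.imwrite('pics/w5c.png',cv2.resize(p[150:300,170:340,::-1],None,fx=4,fy=4,interpolation=cv2.INTER_CUBIC))
```

```text
6.3 [0.56110652 0.10203116 0.19664717] [ 0.99962414 -0.02702347  0.00151131 -0.00436151] 0.010987463387458284 59.20075714588165 [0.24781664 1.02472612 0.22491836]
expected hole [252.9 192.9]
0.105 23 [0.5642 0.1008 0.1012] [0.5513 0.0848 0.101 ] [0.5789 0.1198 0.1015]
0.129 29 [0.5628 0.1043 0.1294] [0.5604 0.1002 0.1263] [0.564  0.1084 0.1324]
0.137 37 [0.5628 0.1038 0.1367] [0.56   0.0996 0.1335] [0.5641 0.1081 0.1404]
0.145 46 [0.5628 0.1036 0.145 ] [0.5604 0.0996 0.1415] [0.564  0.108  0.1486]
0.153 44 [0.563  0.1038 0.1532] [0.5612 0.0999 0.1494] [0.564  0.1078 0.1568]
0.161 7 [0.5636 0.1039 0.1582] [0.5632 0.1019 0.1572] [0.5641 0.1059 0.1594]
0.177 8 [0.5687 0.1043 0.1803] [0.5664 0.0937 0.18  ] [0.5713 0.1139 0.1807]
0.185 119 [0.5694 0.1032 0.1847] [0.5659 0.0929 0.1813] [0.5743 0.1134 0.1885]
0.193 108 [0.5741 0.1027 0.1932] [0.5729 0.0972 0.1895] [0.5747 0.1083 0.1968]
```

View pics/w5c.png

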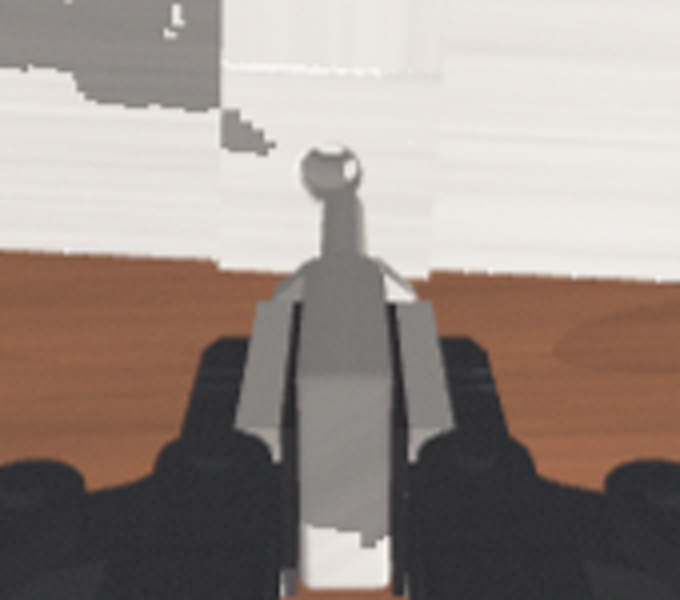

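The hole is at crop (331,171), i.e. picture (252,192), where expected. The pin axis is about 3 mm short in y with a 0.009 rad tilt; I correct both and start inserting.

Emit:
{"api": "move_arm", "payload": {"deltas": [{"travel":[0,-3,0],"delta_rot":[-0.008,0,0],"jaw":1},{"travel":[0,0,0],"delta_rot":[0,0,0],"jaw":1},{"travel":[0,0,0],"delta_rot":[0,0,0],"jaw":1},{"travel":[0,0,5],"delta_rot":[0,0,0],"jaw":1},{"travel":[0,0,5],"delta_rot":[0,0,0],"jaw":1},{"travel":[0,0,5],"delta_rot":[0,0,0],"jaw":1},{"travel":[0,0,0],"delta_rot":[0,0,0],"jaw":1},{"travel":[0,0,0],"delta_rot":[0,0,0],"jaw":1}]}}

```text
time_s: 7.02
tcp_pos: [0.5597, 0.103, 0.1786]
tool_rot: [1.0, -0.025, -0.001, -0.001]
contact_force: [-0.0, -0.5, -0.9]
opening: 0.0112
gripper_force: 59.2
```

```bash
cat > chk.py <<'E'
from h import *
s=sense();print(s['time_s'],s['tcp_pos'],s['tool_rot'],s['opening'],s['gripper_force'],s['contact_force'])
c=calibration('wrist');p,d=capture('wrist');P=pts('wrist',d,c)
T=s['tcp_pos']
m=(abs(P[...,0]-T[0])<.02)&(abs(P[...,1]-T[1])<.02)
for z in np.arange(.105,.2,.008):
    k=m&(abs(P[...,2]-z)<.004)
    if k.sum()>3: Q=P[k];print(round(z,3),k.sum(),Q.mean(0).round(4),np.percentile(Q,3,axis=0).round(4),np.percentile(Q,97,axis=0).round(4))
E
python3 chk.py
```

```text
7.0167 [0.55974531 0.10304898 0.1786244 ] [ 9.99696269e-01 -2.45955943e-02 -5.73126817e-04 -1.44869799e-03] 0.011186115709388968 59.198598861694336 [-0.04364369 -0.54933591 -0.86717874]
0.105 27 [0.5612 0.104  0.1034] [0.5419 0.0877 0.101 ] [0.5765 0.1189 0.109 ]
0.113 32 [0.5612 0.1048 0.1135] [0.5588 0.1009 0.1096] [0.5623 0.1091 0.1169]
0.121 40 [0.5611 0.1044 0.1211] [0.5585 0.1003 0.1174] [0.5624 0.1089 0.1247]
0.129 44 [0.5612 0.1046 0.1292] [0.559  0.1004 0.1254] [0.5625 0.1087 0.1329]
0.137 40 [0.5615 0.1044 0.1366] [0.5596 0.1006 0.1337] [0.5624 0.1084 0.1402]
0.161 33 [0.5679 0.1042 0.1633] [0.5649 0.0938 0.1618] [0.5705 0.1144 0.1647]
0.169 125 [0.5689 0.1039 0.1684] [0.5646 0.0943 0.1656] [0.5732 0.1143 0.1727]
0.177 107 [0.5726 0.1039 0.1773] [0.5714 0.0983 0.1735] [0.5733 0.1093 0.1808]
0.185 326 [0.571  0.1035 0.1857] [0.5664 0.0874 0.1817] [0.5732 0.1202 0.1889]
0.193 481 [0.5703 0.1039 0.1931] [0.5661 0.0858 0.1894] [0.5732 0.122  0.1967]
```

Emit:
{"api": "move_arm", "payload": {"deltas": [{"travel":[1.5,-2,0],"delta_rot":[0,0,0],"jaw":1},{"travel":[0,0,0],"delta_rot":[0,0,0],"jaw":1},{"travel":[0,0,5],"delta_rot":[0,0,0],"jaw":1},{"travel":[0,0,5],"delta_rot":[0,0,0],"jaw":1},{"travel":[0,0,5],"delta_rot":[0,0,0],"jaw":1},{"travel":[0,0,5],"delta_rot":[0,0,0],"jaw":1},{"travel":[0,0,0],"delta_rot":[0,0,0],"jaw":1},{"travel":[0,0,0],"delta_rot":[0,0,0],"jaw":1}]}}

```text
time_s: 7.73
tcp_pos: [0.5614, 0.1041, 0.1588]
tool_rot: [1.0, -0.024, -0.0, -0.002]
contact_force: [-0.7, 0.0, -0.9]
opening: 0.0111
gripper_force: 59.2
```

```bash
python3 chk.py
```

```text
7.7333 [0.56138453 0.10405171 0.15880928] [ 9.99713772e-01 -2.38499637e-02 -4.05213840e-04 -1.84086613e-03] 0.011113301078623865 59.19878840446472 [-0.72906192  0.03964894 -0.85428515]
0.105 57 [0.5632 0.1051 0.1044] [0.5555 0.0941 0.101 ] [0.5713 0.117  0.1086]
0.113 42 [0.563  0.1054 0.1133] [0.5611 0.1015 0.1099] [0.5639 0.1096 0.1169]
0.121 20 [0.5633 0.1057 0.1188] [0.5619 0.1026 0.1171] [0.5641 0.1091 0.1206]
0.145 108 [0.5687 0.1052 0.146 ] [0.566  0.0949 0.1424] [0.5726 0.1155 0.1484]
0.153 100 [0.5743 0.1047 0.1533] [0.5732 0.0993 0.1494] [0.5748 0.1103 0.1567]
0.161 170 [0.5738 0.1048 0.1618] [0.5722 0.094  0.1573] [0.5748 0.116  0.1646]
0.169 431 [0.5721 0.1047 0.1691] [0.568  0.0877 0.1653] [0.5749 0.1224 0.1727]
0.177 544 [0.5719 0.105  0.1771] [0.5678 0.0868 0.1733] [0.5748 0.123  0.1808]
0.185 1793 [0.5641 0.1051 0.1864] [0.547  0.0888 0.1819] [0.5745 0.1209 0.1884]
0.193 660 [0.5667 0.1049 0.1943] [0.5521 0.0936 0.1893] [0.5737 0.1159 0.1967]
```

Emit:
{"api": "move_arm", "payload": {"deltas": [{"travel":[0,-1,5],"delta_rot":[0,0,0],"jaw":1},{"travel":[0,0,6],"delta_rot":[0,0,0],"jaw":1},{"travel":[0,0,6],"delta_rot":[0,0,0],"jaw":1},{"travel":[0,0,6],"delta_rot":[0,0,0],"jaw":1},{"travel":[0,0,6],"delta_rot":[0,0,0],"jaw":1},{"travel":[0,0,6],"delta_rot":[0,0,0],"jaw":1},{"travel":[0,0,0],"delta_rot":[0,0,0],"jaw":1},{"travel":[0,0,0],"delta_rot":[0,0,0],"jaw":1}]}}

```text
time_s: 8.45
tcp_pos: [0.5614, 0.1047, 0.1239]
tool_rot: [1.0, -0.023, -0.0, -0.002]
contact_force: [1.1, -0.1, -1.1]
opening: 0.0112
gripper_force: 59.2
```

```bash
python3 chk.py|head -6
```

```text
8.45 [0.56141726 0.10466755 0.12385662] [ 9.99724143e-01 -2.33930934e-02 -3.88757626e-04 -2.06137708e-03] 0.011239372174182026 59.198182225227356 [ 1.11638153 -0.14461563 -1.13163172]
0.105 32 [0.5709 0.1056 0.1056] [0.5665 0.0906 0.101 ] [0.5805 0.1226 0.1088]
0.113 121 [0.57   0.1058 0.1129] [0.5662 0.0956 0.1095] [0.5747 0.116  0.1167]
0.121 106 [0.5743 0.1055 0.1211] [0.5734 0.0999 0.1173] [0.5749 0.1109 0.1247]
0.129 269 [0.573  0.1053 0.1298] [0.5682 0.09   0.1257] [0.5749 0.1212 0.1328]
0.137 496 [0.572  0.1054 0.1371] [0.5679 0.0876 0.1332] [0.5749 0.1234 0.1407]
```

Through both lugs without contact. I lower the last few mm until the collar touches.

Emit:
{"api": "move_arm", "payload": {"deltas": [{"travel":[0,0,3],"delta_rot":[0,0,0],"jaw":1},{"travel":[0,0,3],"delta_rot":[0,0,0],"jaw":1},{"travel":[0,0,0],"delta_rot":[0,0,0],"jaw":1},{"travel":[0,0,0],"delta_rot":[0,0,0],"jaw":1}]}}

```text
time_s: 8.83
tcp_pos: [0.5616, 0.1047, 0.1182]
tool_rot: [1.0, -0.023, -0.0, -0.002]
contact_force: [0.0, 0.1, -0.6]
opening: 0.0111
gripper_force: 59.2
```

Emit:
{"api": "move_arm", "payload": {"deltas": [{"travel":[0,0,1],"delta_rot":[0,0,0],"jaw":1},{"travel":[0,0,0],"delta_rot":[0,0,0],"jaw":1},{"travel":[0,0,0],"delta_rot":[0,0,0],"jaw":1}]}}

```text
time_s: 9.08
tcp_pos: [0.5618, 0.1047, 0.1174]
tool_rot: [1.0, -0.023, 0.0, -0.002]
contact_force: [-0.5, 0.2, -1.2]
opening: 0.0111
gripper_force: 59.2
```

Emit:
{"api": "move_arm", "payload": {"deltas": [{"travel":[0,0,1],"delta_rot":[0,0,0],"jaw":1},{"travel":[0,0,0],"delta_rot":[0,0,0],"jaw":-0.3},{"travel":[0,0,0],"delta_rot":[0,0,0],"jaw":-0.3},{"travel":[0,0,0],"delta_rot":[0,0,0],"jaw":-0.3},{"travel":[0,0,0],"delta_rot":[0,0,0],"jaw":-0.3},{"travel":[0,0,-20],"delta_rot":[0,0,0],"jaw":-0.3},{"travel":[0,0,-30],"delta_rot":[0,0,0],"jaw":-0.3},{"travel":[0,0,-30],"delta_rot":[0,0,0],"jaw":-0.3},{"travel":[-20,0,-20],"delta_rot":[0,0,0],"jaw":-0.3},{"travel":[-20,0,-20],"delta_rot":[0,0,0],"jaw":-0.3}]}}

```text
time_s: 9.92
tcp_pos: [0.5218, 0.1059, 0.2377]
tool_rot: [1.0, -0.024, 0.0, -0.002]
contact_force: [0.6, 0.5, 0.1]
opening: 0.0559
gripper_force: 0.0
```

Emit:
{"api": "move_arm", "payload": {"deltas": [{"travel":[0,0,0],"delta_rot":[0,0,0],"jaw":1},{"travel":[0,0,0],"delta_rot":[0,0,0],"jaw":1},{"travel":[0,0,0],"delta_rot":[0,0,0],"jaw":1}]}}

```text
time_s: 10.17
tcp_pos: [0.522, 0.106, 0.2357]
tool_rot: [1.0, -0.023, -0.0, -0.002]
contact_force: [0.2, 0.4, -0.3]
opening: 0.0201
gripper_force: 0.0
```

Run:
```python
from h import *
s=sense();print(s['time_s'],s['tcp_pos'],s['tool_rot'],s['opening'],s['contact_force'])
c=calibration('wrist');p,d=save('wrist','w6');P=pts('wrist',d,c);R=np.array(c['R']);t=np.array(c['t']).ravel();C=-R.T@t
m=(P[...,2]>.109)&(P[...,2]<.16)&(abs(P[...,0]-.5595)<.03)&(abs(P[...,1]-.107)<.03)
Q=P[m];print('pin',len(Q),np.percentile(Q,99,axis=0),np.percentile(Q,1,axis=0))
T=Q[Q[:,2]>Q[:,2].max()-.005];print(cv2.minAreaRect((T[:,:2]*1000).astype(np.float32)))
g=p.max(2);d=(g<60)&(P[...,2]>.13)&(P[...,2]<.18)&(abs(P[...,0]-.555)<.03)&(abs(P[...,1]+.012)<.05)
Q=P[d];print('bar',len(Q),np.percentile(Q,2,axis=0),np.percentile(Q,98,axis=0))
```

```text
10.1667 [0.52196428 0.1060029  0.23574605] [ 9.99722946e-01 -2.34488667e-02 -6.93580663e-06 -2.04513919e-03] 0.020116480107318847 [ 0.1687509   0.3760672  -0.33628276]
pin 516 [0.57521176 0.11201656 0.14709595] [0.54563397 0.09993622 0.11687312]
((560.2064208984375, 105.95553588867188), (11.43409252166748, 29.573335647583008), 87.45931243896484)
bar 1212 [ 0.54375882 -0.03384691  0.1531837 ] [0.56671828 0.01343752 0.16792835]
```

View pics/w6.png

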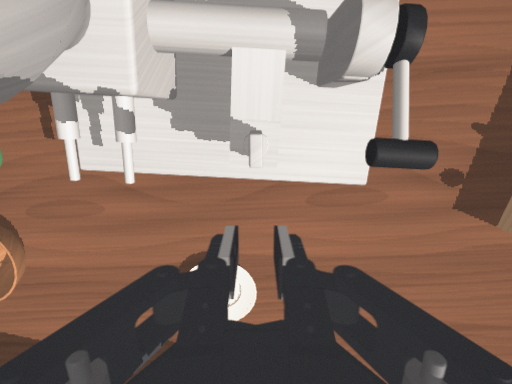

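The pin stands home at (256,150), tab top at z 0.147 and centre (0.560, 0.106); the bar is at (400,153). Now I move the shut fingers over the bar.

Emit:
{"api": "move_arm", "payload": {"deltas": [{"travel":[9,29,0],"delta_rot":[0,0,0],"jaw":1},{"travel":[9,30,0],"delta_rot":[0,0,0],"jaw":1},{"travel":[9,29,0],"delta_rot":[0,0,0],"jaw":1},{"travel":[9,29,0],"delta_rot":[0,0,0],"jaw":1},{"travel":[0,0,20],"delta_rot":[0,0,0],"jaw":1},{"travel":[0,0,20],"delta_rot":[0,0,0],"jaw":1},{"travel":[0,0,10],"delta_rot":[0,0,0],"jaw":1},{"travel":[0,0,10],"delta_rot":[0,0,0],"jaw":1},{"travel":[0,0,10],"delta_rot":[0,0,0],"jaw":1},{"travel":[0,0,0],"delta_rot":[0,0,0],"jaw":1}]}}

```text
time_s: 11.05
tcp_pos: [0.5517, -0.0118, 0.1642]
tool_rot: [1.0, -0.023, -0.001, -0.002]
contact_force: [2.7, 0.2, 3.1]
opening: 0.0003
gripper_force: 1.7
```

Emit:
{"api": "move_arm", "payload": {"deltas": [{"travel":[0,0,8],"delta_rot":[0,0,0],"jaw":1},{"travel":[0,0,8],"delta_rot":[0,0,0],"jaw":1},{"travel":[0,0,8],"delta_rot":[0,0,0],"jaw":1},{"travel":[0,0,8],"delta_rot":[0,0,0],"jaw":1},{"travel":[0,0,8],"delta_rot":[0,0,0],"jaw":1},{"travel":[0,0,8],"delta_rot":[0,0,0],"jaw":1},{"travel":[0,0,0],"delta_rot":[0,0,0],"jaw":1}]}}

```text
time_s: 11.63
tcp_pos: [0.5523, -0.0118, 0.1178]
tool_rot: [1.0, -0.023, 0.0, -0.002]
contact_force: [-3.0, -0.2, 7.9]
opening: 0.0001
gripper_force: 3.6
```

Emit:
{"api": "move_arm", "payload": {"deltas": [{"travel":[0,0,6],"delta_rot":[0,0,0],"jaw":1},{"travel":[0,0,6],"delta_rot":[0,0,0],"jaw":1},{"travel":[0,0,5],"delta_rot":[0,0,0],"jaw":1},{"travel":[0,0,3],"delta_rot":[0,0,0],"jaw":1},{"travel":[0,0,0],"delta_rot":[0,0,0],"jaw":1}]}}

```text
time_s: 12.05
tcp_pos: [0.5545, -0.012, 0.0998]
tool_rot: [1.0, -0.023, 0.003, -0.002]
contact_force: [3.0, 0.1, 6.9]
opening: -0.0
gripper_force: 3.4
```

Emit:
{"api": "move_arm", "payload": {"deltas": [{"travel":[0,0,2.5],"delta_rot":[0,0,0],"jaw":1},{"travel":[0,0,2],"delta_rot":[0,0,0],"jaw":1},{"travel":[0,0,2],"delta_rot":[0,0,0],"jaw":1},{"travel":[0,0,0],"delta_rot":[0,0,0],"jaw":1},{"travel":[0,0,0],"delta_rot":[0,0,0],"jaw":1},{"travel":[0,0,0],"delta_rot":[0,0,0],"jaw":1},{"travel":[0,0,0],"delta_rot":[0,0,0],"jaw":1},{"travel":[0,0,0],"delta_rot":[0,0,0],"jaw":1},{"travel":[0,0,0],"delta_rot":[0,0,0],"jaw":1},{"travel":[0,0,0],"delta_rot":[0,0,0],"jaw":1}]}}

```text
time_s: 12.88
tcp_pos: [0.5556, -0.0122, 0.0948]
tool_rot: [1.0, -0.023, 0.004, -0.002]
contact_force: [4.7, 1.3, 10.9]
opening: 0.0005
gripper_force: 5.1
```

Run:
```python
from h import *
s=sense();print(s['time_s'],s['tcp_pos'],s['contact_force'])
for n in('wrist','top','side'):
    c=calibration(n);p,d=save(n,n+'7');P=pts(n,d,c)
    m=(P[...,2]>.109)&(P[...,2]<.16)&(abs(P[...,0]-.5595)<.025)&(abs(P[...,1]-.107)<.02)
    Q=P[m];print(n,'pin',len(Q),Q.max(0) if len(Q) else '',Q.min(0) if len(Q) else '')
    g=p.max(2);d=(g<70)&(P[...,2]>.06)&(P[...,2]<.18)&(abs(P[...,0]-.555)<.03)&(abs(P[...,1]+.012)<.035)
    Q=P[d];print('bar',len(Q),np.percentile(Q,[2,50,98],axis=0).round(3).tolist() if len(Q) else '')
```

```text
12.8833 [ 0.55557909 -0.01218998  0.09483771] [ 4.7099095   1.25056442 10.88567805]
wrist pin 3343 [0.5760302  0.11034873 0.1415513 ] [0.54478095 0.09815246 0.10900043]
bar 17431 [[0.547, -0.046, 0.088], [0.566, -0.013, 0.155], [0.573, 0.022, 0.179]]
top pin 36 [0.57502547 0.12216687 0.15210907] [0.54489069 0.09511605 0.10918564]
bar 0 
side pin 119 [0.5741175  0.11838613 0.14800764] [0.54447072 0.10107193 0.10916594]
bar 158 [[0.538, -0.028, 0.078], [0.55, 0.006, 0.105], [0.572, 0.018, 0.179]]
```

View pics/wrist7.png

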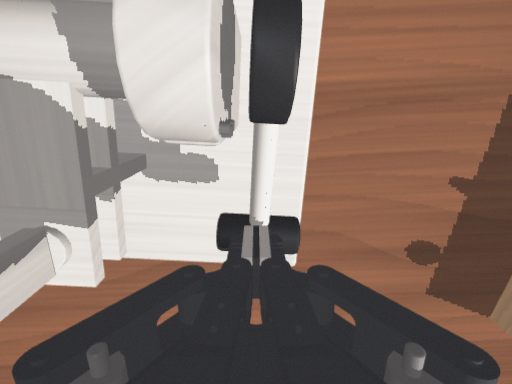

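The tips sit on the bar at (258,233), pressing it down with about 11 N. From the height the lever is at about 0.76 rad, and the pin is still home at the left edge of the view, so I hand in.

```bash
python3 -c "
from plant import *
s=sense();print(s['tcp_pos'],s['contact_force']);print(finish_job())"
```

```text
[ 0.55556372 -0.0121677   0.09483785] [ 5.62053804 -0.32562421  9.75662191]
the job is handed in; nothing more can be done
None
```

I handed the job in with the pin released and home in both lugs and the lever held at the third click (about 0.76 rad, about 10 N); the hand-in returned no verdict.

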